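# Bring the food warmer on before service

## Task

Bring the food warmer on before lunch with the fingertips: first press the main switch on, then the switch in front of each well that holds a lidded pan, one after the other, starting with the pan nearest the main switch. Leave the switch of the well under the flat blank cover off. Press each switch only lightly, on its raised far end, until it is fully over, without lifting or shifting anything (pans, lids, cover, thermostat knob and the things standing about stay as they are); finish clear of everything.

Things in the scene. Friction and masses are not known exactly. Their poses are not given: they have to be found in the camera images.
- warmer: fixed stainless three-well food warmer, 330 mm deep (x), 580 wide (y), deck flat at 200 high; origin: centre of its underside; x away from the robot side, y to the operator's left, z up. Along its near side a panel 75 deep rises 0.2 rad towards the deck; on it from left: main switch (y = 258), switch_1 (172), switch_2 (0), switch_3 (-172), thermostat knob (-250); panel middle at x = -129, z = 193
- well_1 (a point): middle of the left-hand well's opening (warmer x = 4, y = 172), at deck height; axes as the warmer's. It is switched by switch_1 straight in front of it (133 nearer the operator)
- well_2 (a point): the same for the middle well (y = 0), switched by switch_2
- well_3 (a point): the same for the right-hand well (y = -172), switched by switch_3
- main_switch (a joint): black rocker at the panel's left end, 38 mm front to back, 24 wide. 0 = off: far half (towards the wells, white line) stands up, near half lies low; 0.44 rad = on: far half low. 2 N on the far half turns it, it stays where left; once fully over (point 5 mm lower) the whole switch gives on its rubber seal, 1 mm per 2.5 N, 6 mm at most; over 25 N harms it
- switch_1 (a joint): rocker switch of the left-hand well, made and working exactly like main_switch
- switch_2 (a joint): rocker switch of the middle well, made and working exactly like main_switch
- switch_3 (a joint): rocker switch of the right-hand well, made and working exactly like main_switch
- main_switch_far (a point): point on top of main_switch's far half where one presses, 12 mm from the pivot line, 7 from the far edge, about 209 above the table when off; moves with the rocker. The pressed half ends about 9 mm proud of the panel; lids or cover begin about 37 mm beyond this point
- switch_1_far (a point): the same point on switch_1
- switch_2_far (a point): the same point on switch_2
- switch_3_far (a point): the same point on switch_3
- thermostat_pointer (a point): tip of the pointer on the black round thermostat knob (44 across, 24 high) at the right end of the panel; 16 from the knob's axis. The knob turns with little effort and may be set anywhere; leave it so
- pan_a: steel pan, rim 176 (x) by 162 (y), 100 deep, hanging by its rim in one of the three wells under lid_a; origin: centre of the rim's underside, at deck height
- pan_b: a second pan like pan_a, in another well under lid_b
- lid_a: steel lid on pan_a, 172 by 158, with a bar handle standing 30 above it, its top 34 above the deck, and a ladle notch in its far edge; origin: centre of its plate's underside; loose
- lid_b: the same on pan_b
- cover: flat blank steel cover plate, 174 by 160 by 3, no handle, only two finger holes, that closes the well not in use; origin: centre of its plate's underside, at deck height; loose
- salt_jar: clear jar, 48 across, 85 high, standing on the ledge behind the wells; origin under its centre
- spice_jar: amber jar, 48 across, 85 high, standing on the ledge behind the wells; origin under its centre
- bowl: small steel bowl, 150 across, 55 high, on the table at the near left of the warmer; origin under its centre
- sauce_bottle: white bottle, 62 across, 190 high, on the table right of the warmer; origin under its centre
- measure: clear measuring mug, 90 across, 110 high, on the table left of the warmer; origin under its centre
- ladle: steel ladle about 325 long, 30 high, lying on the table right of the warmer; origin at its middle, x towards its bowl
Things that resemble listed ones, but are neither listed nor needed, are in the scene too. Several things have the shape of the cover; the one meant has the colours described above.

How it is judged:
On the way, in this order (a step that is already met when the one before it is completed fails the run):
1. the main switch is pressed on, before any well's switch (value of joint main_switch above 0.32 rad), for 0.1 s.
2. the switch of the panned well nearest the main switch is on, before the other (((horizontal distance between cover and well_1 below 0.06 m and value of joint switch_2 above 0.32 rad) or (not (horizontal distance between cover and well_1 below 0.06 m) and value of joint switch_1 above 0.32 rad))), for 0.1 s.
3. the switch of the other panned well is on (((horizontal distance between cover and well_3 below 0.06 m and value of joint switch_2 above 0.32 rad) or (not (horizontal distance between cover and well_3 below 0.06 m) and value of joint switch_3 above 0.32 rad))), for 0.1 s.
At the end, for the whole second after the job is handed in: Main switch on (joint above 0.32 rad), the switches of both wells that hold a pan on (above 0.32), the switch of the covered well off (below 0.10); pans, lids and cover within 10 mm and all other loose things within 20 mm of where they stood; thermostat pointer within 5 mm (value of joint main_switch above 0.32 rad and ((horizontal distance between cover and well_1 below 0.06 m and value of joint switch_1 below 0.1 rad) or (not (horizontal distance between cover and well_1 below 0.06 m) and value of joint switch_1 above 0.32 rad)) and ((horizontal distance between cover and well_2 below 0.06 m and value of joint switch_2 below 0.1 rad) or (not (horizontal distance between cover and well_2 below 0.06 m) and value of joint switch_2 above 0.32 rad)) and ((horizontal distance between cover and well_3 below 0.06 m and value of joint switch_3 below 0.1 rad) or (not (horizontal distance between cover and well_3 below 0.06 m) and value of joint switch_3 above 0.32 rad)) and not (distance of any of pan_a, pan_b, lid_a, lid_b, cover from where it was at the start of the episode above 0.01 m) and not (distance of any of salt_jar, spice_jar, bowl, sauce_bottle, measure, ladle from where it was at the start of the episode above 0.02 m) and distance of thermostat_pointer from where it was at the start of the episode below 0.005 m); the robot touches nothing.
It fails at once if the switch of the covered well is pressed over ((horizontal distance between cover and well_1 below 0.06 m and value of joint switch_1 above 0.2 rad) or (horizontal distance between cover and well_2 below 0.06 m and value of joint switch_2 above 0.2 rad) or (horizontal distance between cover and well_3 below 0.06 m and value of joint switch_3 above 0.2 rad)).
It fails at once if the warmer or a switch is pressed with more than 25 N, or with any part of the robot but its fingers (contact force between the fingers and warmer above 25 N or contact force between the arm and warmer above 3 N).
It fails at once if a pan, a lid or the cover is lifted or shifted by more than 10 mm (distance of any of pan_a, pan_b, lid_a, lid_b, cover from where it was at the start of the episode above 0.01 m).
It fails at once if another thing standing about is lifted, tipped or shifted by more than 20 mm (distance of any of salt_jar, spice_jar, bowl, sauce_bottle, measure, ladle from where it was at the start of the episode above 0.02 m).
It fails at once if the thermostat is turned (distance of thermostat_pointer from where it was at the start of the episode above 0.005 m).
It also fails if it takes over 48 s, if anything falls off the work surface, if the arm or the gripper's body presses on something with over 40 N, if the wrist force passes 120 N, or if a joint passes its speed limit or range.

## Robot

A 6-joint arm with a two-finger parallel gripper is mounted at the origin on the work surface. World frame = base frame: x ahead of the robot, y to its left, z up, the work surface at z = 0. Lengths are in m, angles in rad, forces in N, time in s.
With the tool pointing down it reaches from about 0.3 to 0.775 m from the base axis. Payload 14.6 kg.
Tool frame: the origin (TCP) lies at the very end of the fingers, on their centre line; the grasp point (between the pads) lies 19 mm behind it; y points along the fingers, z is the direction in which the jaws open and shut, and the axes are right-handed (so a half turn about y gives the same grasp; the last joint's range is limited). The gripper opens to 94 mm and grips with 3 to 60 N. Pads are 16 mm wide; open, the fingers measure 119 mm over their backs; the gripper's body (75 mm by 177 mm) begins 78 mm behind the grasp point.
Start: joints at [-1.37, 0.3, 1.521, -0, 1.321, -0.067], TCP at [0.146, -0.53, 0.205] pointing down, gripper open.
Joint ranges: [-3.03, 3.03], [-0.79, 2.21], [0.23, 2.52], [-1.04, 4.18], [0, 3.07], [-2.55, 2.55]. Speed limits (rad/s): [2.22, 2.22, 2.57, 3.14, 3.14, 3.14].

## Interface

Orientations are given as [roll, pitch, yaw] about the fixed x, y, z axes, in that order (R = Rz(yaw) Ry(pitch) Rx(roll)).
In Python, from station import get_obs, camera, hand_in, masks_of gives the robot as it stands.
- The arm moves only by the shell command python3 -m jog 'ROWS' [FORCE]. ROWS is text: rows parted by semicolons, each of 7 numbers parted by spaces: the shift along the world's x, y, z in mm, then the turn, a rotation vector about the world's x, y, z in degrees, then the closure, from 0 (fully open) to 1 (shut). A call has 1 to 10 rows; each row is the pose to reach, as a shift and turn from the pose measured when the call began; what a row does not reach only later rows make up. A row lasts 1/12 s, in which the tool goes at most 41.7 mm and 7.16 degrees, less where a joint would pass 70% of its speed; a pose out of reach is approached as far as the arm can. A call with a gripper value outside its range is refused whole. The fingers move at their own pace and stop on an object; FORCE is the grip in N (left out, the last holds). Time passes only in rows, so rows that repeat a pose let the fingers close. It gives the time, the measured TCP pose, the force and the opening at its end, in the units of the state.
- get_obs(): the state, without advancing time (a new reading comes with each control period).
- camera(name): name is "scene" or "side" or "wrist"; returns a dict with "img" (384x512x3 uint8, red, green, blue), "range_z" (384x512 float32, m along the optical axis (not along the pixel's ray), 0 where there is no reading), "fx", "fy", "cx", "cy" (pixels), "rvec" (rotation vector, rad) and "tvec" (3), from world to camera coordinates, as OpenCV has them. Camera axes: x right, y down, z forward; pixel columns grow to the right and rows downward; lengths in m; the calibration is good to about 2 mm. A picture is of the moment at which its call begins.
- hand_in(): hands the job in, once; it reports no verdict.
Trained networks look in the newest picture that a camera, given by its name, has taken for a name from the list of things; names that differ only in an ending like _2 or _b are one class to them, and where a whole thing is asked for, a point or a joint stands for the part that bears it (a point fixed in the world has none). Each returns a list of dicts, best first, with "conf" (0 to 1); they miss things now and then, are a little off and sometimes report something else, mostly with a low value. They report only what shows in the picture. A call takes as long as a camera call. They do not tell look-alikes from the thing itself.
- masks_of(thing, camera): "mask" (384x512 bool, what is visible of it) and "extent" ([left, top, right, bottom] in pixels, round what is visible of it).
The state is a dict: "time_s": time; "qpos": joint angles; "joint_vel": joint speeds; "tau": joint torques, N m; "ee_pos": TCP position; "eef_rot": TCP orientation; "force": force on the tool from outside, world axes, zero at the start; "moment": the same for the moment, N m; "grip_width": finger opening in m.
Only numpy, scipy, OpenCV 4.12 (cv2) and the standard library are available. Lean on these libraries where they do the work, as an engineer would, in place of code of your own. Each camera call takes 0.05 s, during which the arm holds its last target.

## Working session

There is one attempt and no reset: what is moved stays moved. The work goes in short steps, Python scripts to look and compute and a shell command to move; the robot and the scene stay as the last step left them, time stands still between calls to the robot, and variables do not carry over. Pictures are saved under pics/ and viewed, and the job is handed in when it is done.

```bash
ls; mkdir -p pics; python3 - <<'E'
from station import *
import cv2
o=get_obs();print({k:o[k] for k in('time_s','ee_pos','eef_rot','force','grip_width')})
for n in("scene","side","wrist"):
    c=camera(n);cv2.imwrite(f'pics/{n}0.png',c['img'][:,:,::-1]);print(n,c['fx'],c['rvec'],c['tvec'])
E
```

```text
pics
{'time_s': 0.0, 'ee_pos': array([ 0.14547231, -0.53013324,  0.2048608 ]), 'eef_rot': array([-1.57202241e+00,  5.91253352e-05, -2.87376893e+00]), 'force': array([-0.18149824,  0.68147702, -0.59297407]), 'grip_width': 0.09424564628869923}
scene 422.80374466392243 [ 1.74214326  1.7668296  -0.71347262] [-0.0225584  -0.28767663  2.11717473]
side 489.4358196031461 [ 0.57918469 -2.73401319  1.07824015] [0.48822312 0.24712443 1.50479095]
wrist 315.0886600865428 [-2.32560218  1.77424354  0.23401708] [-0.54951746 -0.02682334  0.39050227]
```

View pics/scene0.png

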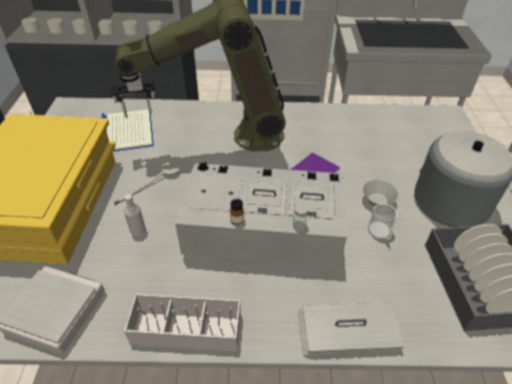

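View pics/side0.png

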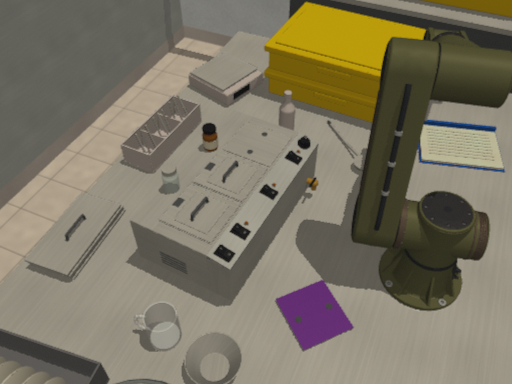

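View pics/wrist0.png

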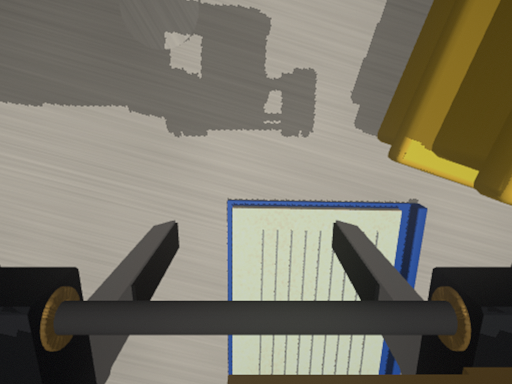

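The side view shows the switches from the lower left: main (225,253), switch_1 (240,231), switch_2 (270,192), switch_3 (294,157), knob (305,141). The two lids with handles are at (200,207) and (230,170). The steel cover with finger holes is at about (257,143), in the well next to the knob. The purple plate at (313,313) is a look-alike. I'll measure next.

```bash
cat > h.py <<'E'
import numpy as np,cv2
from station import *
def w2c(c): return cv2.Rodrigues(np.array(c['rvec'],float))[0],np.array(c['tvec'],float).reshape(3)
def cloud(c):
    R,t=w2c(c);z=c['range_z'];v,u=np.mgrid[:384,:512]
    p=np.stack([(u-c['cx'])/c['fx']*z,(v-c['cy'])/c['fy']*z,z],-1)
    return (p-t)@R
def proj(c,P):
    R,t=w2c(c);q=np.atleast_2d(P)@R.T+t
    return np.c_[q[:,0]/q[:,2]*c['fx']+c['cx'],q[:,1]/q[:,2]*c['fy']+c['cy']]
E
python3 - <<'E'
from h import *
np.set_printoptions(precision=4,suppress=True)
for n in('side','scene'):
    c=camera(n);P=cloud(c)
    for t in('main_switch','thermostat_pointer','cover','lid_a','warmer'):
        for d in masks_of(t,n):
            m=d['mask']&(c['range_z']>0);q=P[m]
            v,u=np.nonzero(d['mask'])
            print(n,t,round(d['conf'],2),d['extent'],m.sum(),u.mean().round(1),v.mean().round(1),np.median(q,0) if len(q) else '')
    if n=='side':
        i=c['img'][120:270,140:320,::-1];cv2.imwrite('pics/sidecrop.png',cv2.resize(i,None,fx=4,fy=4,interpolation=cv2.INTER_CUBIC))
E
```

```text
side main_switch 0.68 [217.7, 244.0, 234.1, 256.6] 117 224.4 251.9 [0.5089 0.2968 0.2028]
side main_switch 0.45 [288.5, 150.8, 297.7, 163.9] 69 294.0 156.4 [ 0.4739 -0.1311  0.2035]
side thermostat_pointer 0.48 [279.3, 92.6, 294.8, 130.3] 449 286.8 112.4 [ 0.6189 -0.4493  0.1087]
side cover 0.64 [228.1, 123.9, 290.4, 164.8] 1650 257.6 143.7 [ 0.6059 -0.1408  0.2025]
side cover 0.63 [194.7, 150.3, 266.5, 202.6] 1971 230.3 175.6 [0.6184 0.0355 0.207 ]
side cover 0.57 [278.4, 281.2, 354.4, 350.6] 2945 313.7 314.0 [0.249  0.2645 0.0109]
side cover 0.17 [129.7, 114.1, 318.4, 298.8] 14053 228.3 213.6 [0.5279 0.1775 0.1906]
side lid_a 0.9 [194.5, 151.2, 264.5, 203.5] 1984 230.2 175.5 [0.6183 0.0356 0.207 ]
side lid_a 0.67 [161.6, 184.1, 238.7, 244.3] 2511 200.0 212.9 [0.631  0.2063 0.207 ]
side warmer 0.9 [133.7, 110.2, 316.9, 301.5] 13660 228.4 213.8 [0.5259 0.1805 0.1906]
side warmer 0.28 [288.9, 150.7, 298.8, 162.4] 79 293.7 156.4 [ 0.4744 -0.1309  0.203 ]
side warmer 0.2 [225.2, 122.9, 292.6, 164.2] 1675 257.2 143.6 [ 0.6069 -0.1406  0.2025]
scene main_switch 0.39 [172.4, 164.6, 348.2, 267.0] 10038 261.7 223.8 [0.7692 0.0232 0.1865]
scene thermostat_pointer 0.4 [197.6, 161.1, 209.2, 173.9] 81 202.3 166.9 [ 0.4799 -0.2114  0.2051]
scene cover 0.96 [288.1, 153.6, 335.6, 173.6] 566 315.6 164.6 [0.2333 0.2678 0.0081]
scene cover 0.76 [193.1, 175.2, 240.8, 211.5] 1369 215.5 192.6 [ 0.6141 -0.1496  0.2007]
scene lid_a 0.89 [289.7, 180.5, 333.1, 217.6] 1315 312.3 198.8 [0.644  0.2038 0.2052]
scene lid_a 0.61 [239.6, 180.6, 285.7, 214.6] 1446 264.3 196.0 [0.6337 0.0278 0.2052]
scene warmer 0.79 [174.7, 162.4, 350.1, 269.1] 10164 261.6 223.5 [0.7688 0.0207 0.1868]
```

View pics/sidecrop.png

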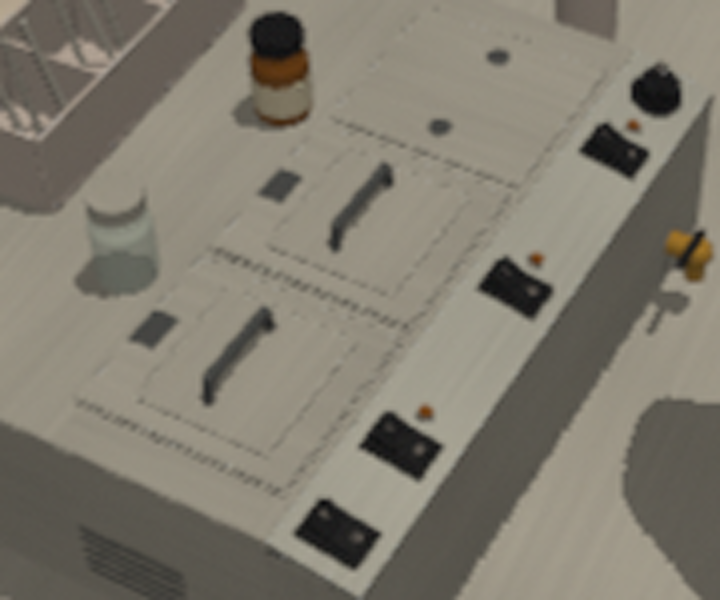

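The crop confirms it: bar-handled lids on the left and middle wells, and the plain cover with two finger holes over well_3 on the right. So the order is main, switch_1, switch_2. Next I'll fit the warmer pose to all the switches.

```bash
python3 - <<'E'
from h import *
from scipy.optimize import least_squares
np.set_printoptions(precision=4,suppress=True)
obs=[]
for n,box in(('side',(120,265,210,315)),('scene',(155,185,185,350))):
    c=camera(n);P=cloud(c);g=c['img'].max(-1)
    m=np.zeros(g.shape,np.uint8);a,b,l,r=box
    m[a:b,l:r]=(g[a:b,l:r]<70)
    if n=='side': m&=((P[...,2]>.17)&(P[...,2]<.25)).astype(np.uint8)
    k,L,S,C=cv2.connectedComponentsWithStats(m)
    for i in range(1,k):
        if S[i,4]>15:
            q=P[(L==i)&(c['range_z']>0)];print(n,C[i],S[i],q.mean(0),q.min(0),q.max(0))
    i=c['img'][150:225,180:350,::-1];
    if n=='scene':cv2.imwrite('pics/scenecrop.png',cv2.resize(i,None,fx=4,fy=4,interpolation=cv2.INTER_CUBIC))
# deck edges from point cloud: plane z~.2
c=camera('scene');P=cloud(c);d=masks_of('warmer','scene')[0]['mask']
E
```

```text
side [303.8257 142.7064] [298 137  12  12 109] [ 0.4675 -0.2039  0.206 ] [ 0.45   -0.2333  0.1897] [ 0.4901 -0.1845  0.2195]
side [293.1043 157.287 ] [285 151  17  13 115] [ 0.4757 -0.1284  0.2015] [ 0.4529 -0.1522  0.1896] [ 0.5016 -0.1141  0.2144]
side [229.3659 170.9268] [223 162  15  20  41] [0.621  0.0351 0.2284] [ 0.6159 -0.0112  0.2125] [0.629  0.0698 0.2363]
side [268.3406 191.5435] [260 185  18  14 138] [0.489  0.0423 0.2012] [0.4659 0.0196 0.1899] [0.5156 0.057  0.2173]
side [239.7929 230.9467] [230 223  20  17 169] [0.5022 0.2133 0.2015] [0.4792 0.1858 0.1892] [0.528  0.228  0.2148]
side [223.7688 253.    ] [214 245  21  17 186] [0.509  0.2988 0.2014] [0.4859 0.2787 0.1892] [0.536  0.3124 0.214 ]
scene [202.75   166.2321] [198 163  10   7  56] [ 0.4781 -0.2094  0.2066] [ 0.4623 -0.228   0.1932] [ 0.487  -0.1943  0.2195]
scene [222.5946 169.027 ] [219 167   8   5  37] [ 0.4877 -0.1324  0.2026] [ 0.4665 -0.1459  0.1921] [ 0.5017 -0.1195  0.2117]
scene [266.775 172.225] [263 170   8   6  40] [0.5014 0.0377 0.2027] [0.4772 0.0233 0.1927] [0.5167 0.0506 0.2124]
scene [311.2195 175.4146] [308 173   8   6  41] [0.5146 0.2072 0.2024] [0.4927 0.1947 0.1946] [0.5292 0.2217 0.2158]
scene [333.5476 177.1429] [330 174   8   7  42] [0.5219 0.2917 0.2023] [0.4982 0.278  0.1913] [0.5398 0.3055 0.2121]
```

View pics/scenecrop.png

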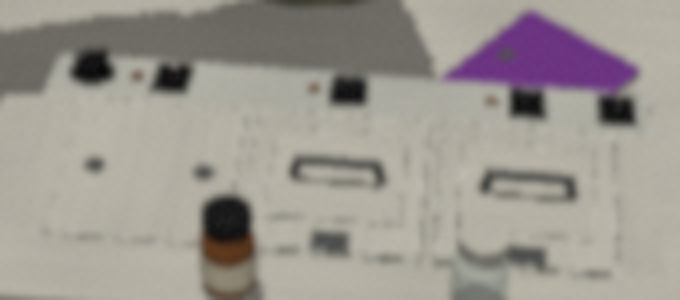

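```bash
python3 -m jog '40 40 100 0 0 -4 1;80 80 150 0 0 -8 1;110 120 180 0 0 -12 1;150 160 190 0 0 -16 1;180 200 190 0 0 -20 1;210 230 190 0 0 -20 1;240 260 190 0 0 -20 1;260 290 190 0 0 -20 1;270 330 190 0 0 -20 1;280 360 190 0 0 -20 1'
python3 -m jog '20 40 0 0 0 0 1;30 80 0 0 0 0 1;40 120 0 0 0 0 1;50 160 0 0 0 0 1;60 200 0 0 0 0 1;70 240 0 0 0 0 1;80 280 0 0 0 0 1;80 320 0 0 0 0 1;80 350 0 0 0 0 1;80 360 0 0 0 0 1'
python3 - <<'E'
from h import *
o=get_obs();print(o)
c=camera('wrist');cv2.imwrite('pics/w1.png',c['img'][:,:,::-1])
R,t=w2c(c);print('cam',-R.T@t,R[2])
E
```

```text
time_s: 1.78
ee_pos: [0.3731, -0.2588, 0.3842]
eef_rot: [-1.57, 0.001, 3.06]
force: [1.4, -0.8, 0.3]
grip_width: 0.0306
time_s: 2.62
ee_pos: [0.4527, 0.1047, 0.3841]
eef_rot: [-1.571, 0.0, 3.064]
force: [-0.1, -0.8, 0.6]
grip_width: 0.0004
{'time_s': 2.6167, 'qpos': array([1.48419855e-01, 3.26705740e-02, 1.42580626e+00, 1.39172405e-04,
       1.68282945e+00, 1.79729565e+00]), 'joint_vel': array([ 0.18723692,  0.04761835, -0.05217392, -0.01359851,  0.00280846,
        0.17835419]), 'tau': array([  0.16977446, -39.64983344, -37.4776876 ,   0.08851649,
        -0.09175564,   0.50035922]), 'ee_pos': array([0.45268813, 0.10473034, 0.38405372]), 'eef_rot': array([-1.57099540e+00,  2.48000040e-04,  3.06352874e+00]), 'force': array([-0.10526611, -0.80731621,  0.59044279]), 'moment': array([0.01942735, 0.02096452, 0.00753128]), 'grip_width': 0.0003688371535444734}
cam [0.52708678 0.09897907 0.56287817] [-0.25732291  0.01976534 -0.96612331]
```

View pics/w1.png

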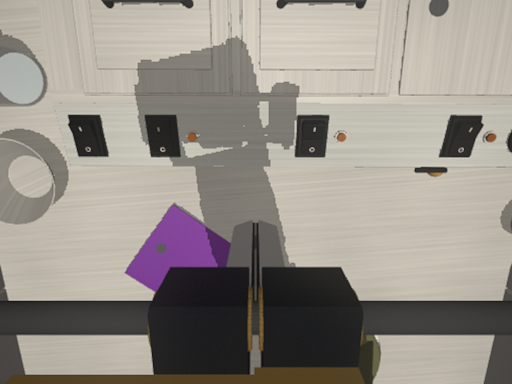

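The wrist view shows main (88,136), switch_1 (163,136), switch_2 (312,136) and switch_3 (460,136), with the white lines on the far halves. Refining the pose from this view.

```bash
python3 - <<'E'
from h import *
np.set_printoptions(precision=4,suppress=True)
c=camera('wrist');P=cloud(c);g=c['img'].max(-1)
m=((g<75)&(P[...,2]>.185)&(P[...,2]<.23)).astype(np.uint8);m[170:]=0;m[:100]=0
k,L,S,C=cv2.connectedComponentsWithStats(m)
pts=[]
for i in range(1,k):
    if S[i,4]>200:
        q=P[(L==i)];print(C[i],S[i],q.mean(0),np.percentile(q,[1,50,99],0).ravel());
        if len(pts)<5: pts.append((C[i],q.mean(0)))
i=c['img'][90:180,50:210,::-1];cv2.imwrite('pics/w1c.png',cv2.resize(i,None,fx=5,fy=5,interpolation=cv2.INTER_CUBIC))
# height profile across main switch
for u0 in (88,163,312):
  print(u0,[tuple(np.round(P[v,u0]*1000,0)) for v in range(106,166,3)])
E
```

```text
[ 87.6866 134.5447] [  68  115   40   42 1219] [0.5127 0.2892 0.2019] [0.4883 0.275  0.1916 0.5133 0.2879 0.2012 0.5349 0.3085 0.2124]
[162.3994 134.849 ] [ 144  115   36   42 1232] [0.5058 0.2051 0.2018] [0.4808 0.1896 0.1914 0.5063 0.2042 0.2012 0.5282 0.2245 0.2127]
[310.7705 135.5519] [ 295  116   33   41 1185] [0.4919 0.038  0.2019] [0.4675 0.02   0.1914 0.4923 0.0384 0.2013 0.5137 0.0542 0.2128]
[460.0032 135.3817] [ 439  116   43   41 1247] [ 0.4788 -0.1304  0.2019] [ 0.4541 -0.1499  0.1914  0.4798 -0.1287  0.2013  0.5002 -0.1167  0.2126]
88 [(np.float64(544.0), np.float64(284.0), np.float64(199.0)), (np.float64(541.0), np.float64(285.0), np.float64(198.0)), (np.float64(537.0), np.float64(285.0), np.float64(199.0)), (np.float64(534.0), np.float64(286.0), np.float64(199.0)), (np.float64(531.0), np.float64(284.0), np.float64(203.0)), (np.float64(528.0), np.float64(283.0), np.float64(206.0)), (np.float64(525.0), np.float64(281.0), np.float64(213.0)), (np.float64(521.0), np.float64(282.0), np.float64(211.0)), (np.float64(518.0), np.float64(284.0), np.float64(209.0)), (np.float64(5
[... 2285 characters left out ...]
0)), (np.float64(499.0), np.float64(38.0), np.float64(209.0)), (np.float64(495.0), np.float64(37.0), np.float64(206.0)), (np.float64(492.0), np.float64(37.0), np.float64(205.0)), (np.float64(488.0), np.float64(37.0), np.float64(202.0)), (np.float64(485.0), np.float64(37.0), np.float64(203.0)), (np.float64(481.0), np.float64(37.0), np.float64(202.0)), (np.float64(478.0), np.float64(37.0), np.float64(200.0)), (np.float64(474.0), np.float64(36.0), np.float64(198.0)), (np.float64(470.0), np.float64(36.0), np.float64(198.0)), (np.float64(466.0), np.float64(35.0), np.float64(191.0)), (np.float64(461.0), np.float64(35.0), np.float64(187.0)), (np.float64(458.0), np.float64(35.0), np.float64(186.0))]
```

View pics/w1c.png

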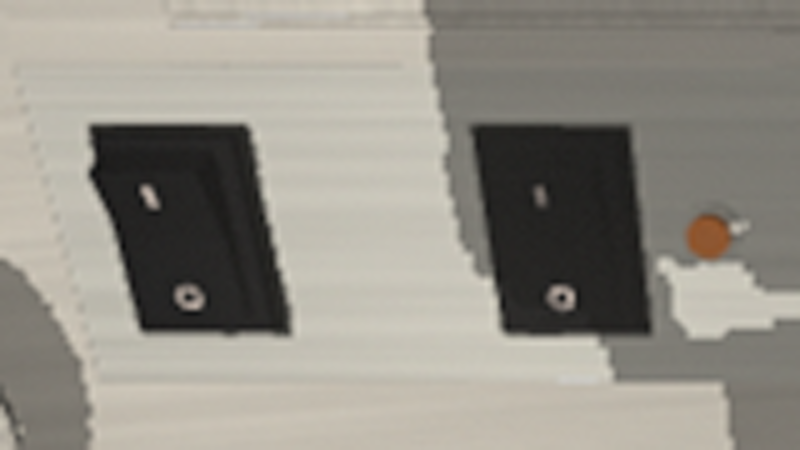

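```bash
python3 -m jog '10 40 -10 0 0 0 1;30 80 -30 0 0 0 1;50 120 -50 0 0 0 1;60 160 -70 0 0 0 1;67 187 -100 0 0 0 1;67 187 -130 0 0 0 1;67 187 -139 0 0 0 1;67 187 -144 0 0 0 1;67 187 -144 0 0 0 1;67 187 -144 0 0 0 1'
python3 - <<'E'
from h import *
o=get_obs();print(o['ee_pos'],o['eef_rot'],o['force'],o['qpos'])
c=camera('wrist');P=c['img'].copy()
a=c['img'][:,:,::-1].copy()
for p in proj(c,[o['ee_pos'],[.520,.292,.209],[.514,.2075,.209]]): print(p);cv2.circle(a,tuple(int(x) for x in p),2,(0,0,255),-1)
cv2.imwrite('pics/w2.png',a)
E
```

```text
time_s: 3.55
ee_pos: [0.5208, 0.2881, 0.2424]
eef_rot: [-1.572, 0.003, 3.061]
force: [-0.0, -0.6, 0.8]
grip_width: 0.0003
[0.52079807 0.28814056 0.24243124] [-1.57177393e+00  2.90380743e-03  3.06135434e+00] [-0.01584901 -0.60718749  0.7574612 ] [ 4.44093602e-01  3.76059031e-01  1.33415715e+00 -6.13687824e-04
  1.42837337e+00  2.09521302e+00]
[255.09916991 234.62463964]
[249.79621972 217.96432028]
[368.74461195 216.86563493]
```

View pics/w2.png

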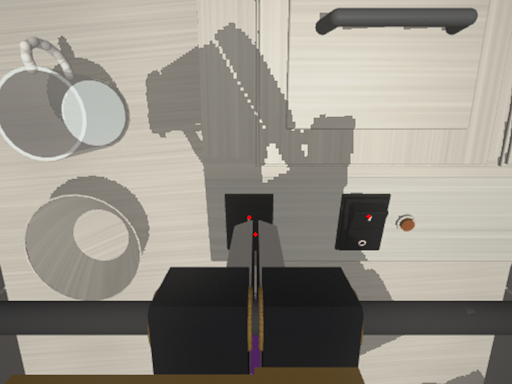

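The dots fall where expected: the main switch's far half is at (249,218), under the closed tips, and switch_1's is at (368,217). Descending lightly.

```bash
python3 -m jog '0 2 -6 0 0 0 1;-1 3 -14 0 0 0 1;-1 3 -20 0 0 0 1;-1 3 -24 0 0 0 1;-1 3 -27 0 0 0 1;-1 3 -29 0 0 0 1'
python3 -m jog '0 0 -2 0 0 0 1;0 0 -3 0 0 0 1;0 0 -4 0 0 0 1;0 0 -4 0 0 0 1'
```

```text
time_s: 4.1
ee_pos: [0.5197, 0.2914, 0.2131]
eef_rot: [-1.572, 0.003, 3.062]
force: [0.1, -0.3, 0.6]
grip_width: 0.0002
time_s: 4.43
ee_pos: [0.5198, 0.2914, 0.2092]
eef_rot: [-1.572, 0.003, 3.062]
force: [1.6, 0.3, 2.7]
grip_width: 0.0004
```

Contact at about 2–3 N, as expected. Going on in small steps.

```bash
python3 -m jog '0 0 -1 0 0 0 1;0 0 -2 0 0 0 1;0 0 -3 0 0 0 1;0 0 -3 0 0 0 1'
python3 -m jog '0 0 -1 0 0 0 1;0 0 -2 0 0 0 1;0 0 -2 0 0 0 1'
```

```text
time_s: 4.77
ee_pos: [0.5197, 0.2914, 0.2059]
eef_rot: [-1.572, 0.003, 3.062]
force: [1.5, -0.3, 1.3]
grip_width: 0.0004
time_s: 5.02
ee_pos: [0.5198, 0.2914, 0.2039]
eef_rot: [-1.572, 0.003, 3.062]
force: [1.0, 0.1, 3.2]
grip_width: 0.0004
```

```bash
python3 -m jog '0 0 -1 0 0 0 1;0 0 -2 0 0 0 1;0 0 -2 0 0 0 1'
python3 - <<'E'
from station import *
print(get_obs()['force'])
E
```

```text
time_s: 5.27
ee_pos: [0.5201, 0.2914, 0.2023]
eef_rot: [-1.572, 0.004, 3.062]
force: [2.5, -0.5, 6.8]
grip_width: 0.0002
[ 2.50674817 -0.50400211  6.79941333]
```

The force is now 6.8 N and climbing at the seal's stiffness, so the switch is fully over. Lifting and moving on to above switch_1.

```bash
python3 -m jog '0 0 2 0 0 0 1;0 0 10 0 0 0 1;0 0 30 0 0 0 1;0 0 45 0 0 0 1;-3 -40 45 0 0 0 1;-6 -75 45 0 0 0 1;-6 -84 45 0 0 0 1;-6 -84 40 0 0 0 1;-6 -84 40 0 0 0 1'
python3 - <<'E'
from h import *
o=get_obs();print(o['ee_pos'],o['eef_rot'],o['force'])
c=camera('wrist')
a=c['img'][:,:,::-1].copy()
for p in proj(c,[o['ee_pos'],[.520,.292,.204],[.514,.2075,.209]]): print(p);cv2.circle(a,tuple(int(x) for x in p),1,(0,0,255),-1)
cv2.imwrite('pics/w3.png',cv2.resize(a[150:280,60:360],None,fx=2.6,fy=2.6,interpolation=cv2.INTER_CUBIC))
E
```

```text
time_s: 6.02
ee_pos: [0.514, 0.2076, 0.2416]
eef_rot: [-1.572, 0.003, 3.061]
force: [-0.4, 0.1, -0.2]
grip_width: 0.0004
[0.51395341 0.20757618 0.24163724] [-1.57227331  0.00333146  3.06073725] [-0.35612173  0.06421591 -0.15063437]
[255.08701464 234.61960229]
[138.50693598 215.66452443]
[255.21866672 216.80863625]
```

View pics/w3.png

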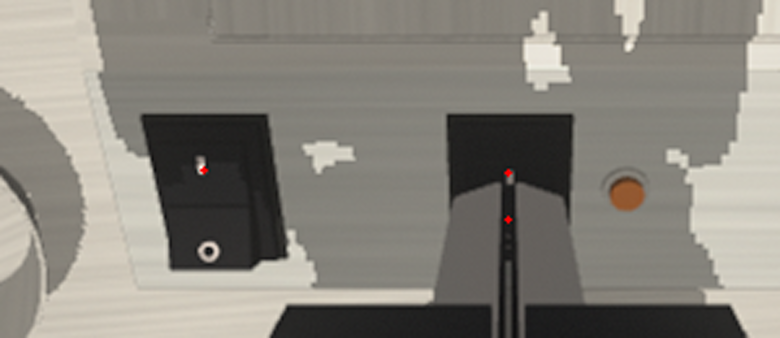

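The main switch (crop 205,190) is over: its far half is low and the near half with the ring is raised. The tips are over switch_1's far half (dot at 508,172).

```bash
python3 -m jog '0 0 -8 0 0 0 1;0 0 -16 0 0 0 1;0 0 -23 0 0 0 1;0 0 -27 0 0 0 1;0 0 -29 0 0 0 1;0 0 -29 0 0 0 1'
python3 -m jog '0 0 -2 0 0 0 1;0 0 -4 0 0 0 1;0 0 -5 0 0 0 1;0 0 -6 0 0 0 1;0 0 -7 0 0 0 1;0 0 -7 0 0 0 1'
```

```text
time_s: 6.57
ee_pos: [0.5139, 0.2083, 0.2123]
eef_rot: [-1.572, 0.003, 3.062]
force: [0.1, -0.1, 1.8]
grip_width: 0.0005
time_s: 7.07
ee_pos: [0.5138, 0.2083, 0.2052]
eef_rot: [-1.572, 0.003, 3.062]
force: [1.2, 0.6, 2.0]
grip_width: 0.0006
```

```bash
python3 -m jog '0 0 -1 0 0 0 1;0 0 -2 0 0 0 1;0 0 -2 0 0 0 1'
```

```text
time_s: 7.32
ee_pos: [0.5141, 0.2083, 0.2034]
eef_rot: [-1.572, 0.003, 3.062]
force: [1.9, 0.0, 4.4]
grip_width: 0.0006
```

```bash
python3 -m jog '0 0 -1 0 0 0 1;0 0 -1 0 0 0 1;0 0 -1 0 0 0 1'
python3 -m jog '0 0 2 0 0 0 1;0 0 10 0 0 0 1;0 0 30 0 0 0 1;0 0 45 0 0 0 1;-3 -40 45 0 0 0 1;-6 -80 45 0 0 0 1;-10 -120 45 0 0 0 1;-14 -160 45 0 0 0 1;-14 -171 42 0 0 0 1;-14 -171 40 0 0 0 1'
python3 - <<'E'
from h import *
o=get_obs();print(o['ee_pos'],o['eef_rot'],o['force'])
c=camera('wrist')
a=c['img'][:,:,::-1].copy()
for p in proj(c,[o['ee_pos'],[.514,.2075,.204],[.500,.037,.209]]): print(p);cv2.circle(a,tuple(int(x) for x in p),1,(0,0,255),-1)
cv2.imwrite('pics/w4.png',cv2.resize(a[150:280,0:360],None,fx=2.2,fy=2.2,interpolation=cv2.INTER_CUBIC))
E
```

```text
time_s: 7.57
ee_pos: [0.5143, 0.2083, 0.2027]
eef_rot: [-1.573, 0.004, 3.062]
force: [1.2, -0.9, 6.1]
grip_width: 0.0003
time_s: 8.4
ee_pos: [0.5001, 0.0352, 0.2429]
eef_rot: [-1.572, 0.004, 3.058]
force: [-0.2, 0.8, -0.2]
grip_width: 0.0005
[0.50005513 0.03515463 0.24287937] [-1.57244607  0.00400558  3.05837848] [-0.1997956   0.82400918 -0.22553534]
[255.10847905 234.56958632]
[ 18.21237745 214.64476222]
[252.57489954 216.57072909]
```

View pics/w4.png

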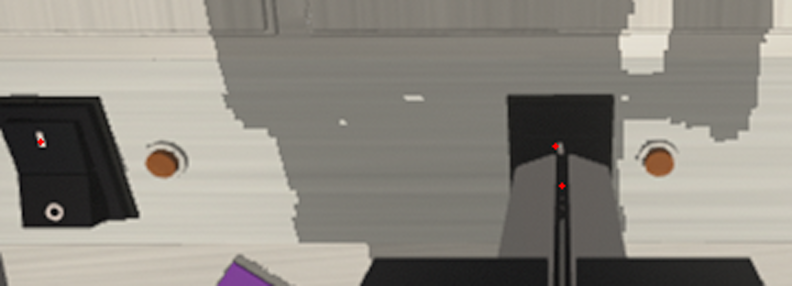

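Switch_1 (crop 50,165) is over like the main switch. The tips are above switch_2's far half (557,146), about 2 mm to the right of its middle.

```bash
python3 -m jog '0 1 -8 0 0 0 1;0 2 -16 0 0 0 1;0 2 -24 0 0 0 1;0 2 -28 0 0 0 1;0 2 -30 0 0 0 1;0 2 -30 0 0 0 1'
python3 -m jog '0 0 -2 0 0 0 1;0 0 -4 0 0 0 1;0 0 -5 0 0 0 1;0 0 -6 0 0 0 1;0 0 -7 0 0 0 1;0 0 -7 0 0 0 1'
python3 -m jog '0 0 -1 0 0 0 1;0 0 -2 0 0 0 1;0 0 -2 0 0 0 1'
```

```text
time_s: 8.95
ee_pos: [0.5, 0.0392, 0.2119]
eef_rot: [-1.573, 0.003, 3.06]
force: [-0.7, -0.0, 0.9]
grip_width: 0.0004
time_s: 9.45
ee_pos: [0.4999, 0.0392, 0.2048]
eef_rot: [-1.573, 0.002, 3.06]
force: [1.2, -0.1, 1.5]
grip_width: 0.0007
time_s: 9.7
ee_pos: [0.5002, 0.0392, 0.203]
eef_rot: [-1.573, 0.004, 3.06]
force: [1.9, 1.3, 4.6]
grip_width: 0.0003
```

```bash
python3 -m jog '0 0 -1 0 0 0 1;0 0 -1 0 0 0 1;0 0 -1 0 0 0 1'
python3 -m jog '0 0 2 0 0 0 1;0 0 10 0 0 0 1;0 0 40 0 0 0 1;0 0 80 0 0 0 1;-10 0 120 0 0 0 1;-30 0 150 0 0 0 1;-50 0 175 0 0 0 1;-60 0 180 0 0 0 1;-60 0 180 0 0 0 1;-60 0 180 0 0 0 1'
python3 - <<'E'
from h import *
o=get_obs();print(o['ee_pos'],o['eef_rot'],o['force'])
c=camera('wrist');P=cloud(c)
cv2.imwrite('pics/w5.png',c['img'][:,:,::-1])
c=camera('side')
cv2.imwrite('pics/s5.png',cv2.resize(c['img'][100:280,120:330,::-1],None,fx=3.3,fy=3.3,interpolation=cv2.INTER_CUBIC))
for n in('cover','lid_a'):
    for d in masks_of(n,'side'): print(n,round(d['conf'],2),d['extent'])
E
```

```text
time_s: 9.95
ee_pos: [0.5004, 0.0392, 0.2025]
eef_rot: [-1.573, 0.004, 3.06]
force: [0.3, 0.3, 6.9]
grip_width: 0.0005
time_s: 10.78
ee_pos: [0.4403, 0.0391, 0.3818]
eef_rot: [-1.573, 0.004, 3.06]
force: [-0.3, 0.3, -0.7]
grip_width: 0.0003
[0.44034121 0.03914647 0.38181859] [-1.57286982  0.00369853  3.06008638] [-0.28718897  0.28662743 -0.6647948 ]
cover 0.67 [278.6, 283.0, 355.1, 346.6]
cover 0.6 [225.4, 122.7, 282.9, 168.8]
lid_a 0.77 [195.9, 151.7, 268.1, 202.0]
lid_a 0.7 [159.5, 181.8, 237.5, 242.5]
lid_a 0.56 [325.5, 122.5, 377.8, 169.9]
```

View pics/w5.png

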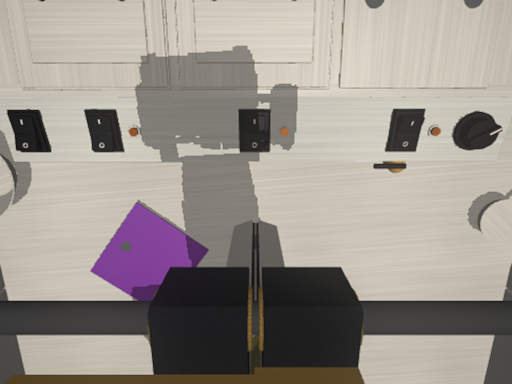

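View pics/s5.png

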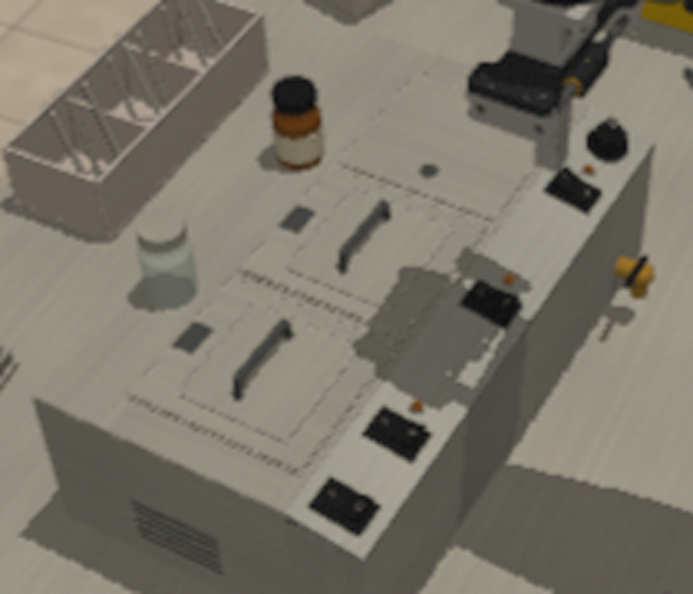

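The first three switches look pressed, switch_3 (405,130) is still off, and the lids, cover and knob are in place. I'll check the rocker tilts from the depth.

```bash
python3 - <<'E'
from h import *
np.set_printoptions(precision=3,suppress=True)
c=camera('wrist');P=cloud(c)
for n,x,y in(('main',.520,.292),('s1',.514,.2075),('s2',.500,.037),('s3',.487,-.133)):
    cx,cy=x-.011,y+.0009
    dx=P[...,:2]-[cx,cy];a=dx@[.997,-.078];b=dx@[.078,.997]
    m=(abs(a)<.015)&(abs(b)<.008)
    f=np.polyfit(a[m],P[...,2][m],1);print(n,m.sum(),'slope',np.arctan(f[0]).round(3),'z far',np.polyval(f,.012).round(4))
o=get_obs();print(o['time_s'],o['force'],o['joint_vel'].round(3))
E
```

```text
main 394 slope -0.015 z far 0.2033
s1 402 slope -0.009 z far 0.2035
s2 1249 slope -1.493 z far 0.1201
s3 381 slope 0.439 z far 0.2102
11.0333 [-0.849 -0.641  0.393] [-0.    -0.007 -0.003  0.001  0.002  0.   ]
```

```bash
python3 - <<'E'
from h import *
c=camera('wrist');P=cloud(c)
dx=P[...,:2]-[.489,.038];a=dx@[.997,-.078];b=dx@[.078,.997]
m=(abs(a)<.015)&(abs(b)<.008)&(abs(P[...,2]-.205)<.02);m[180:]=False
f=np.polyfit(a[m],P[...,2][m],1);print(m.sum(),f,np.polyval(f,.012))
hand_in()
E
```

```text
390 [-0.00717043  0.20372118] 0.20363513189255247
the job is handed in; nothing more can be done
```

I pressed the main switch, then switch_1, then switch_2 on with the closed fingertips. The two pans are in the left and middle wells. I left switch_3 off because the blank cover is over the right-hand well. The job is handed in, and it took about 11 s of the 48 s allowed. The station gives no verdict, so what follows is from my own checks.

- **Switches:** the last depth check showed main, switch_1 and switch_2 at slopes of about −0.01 rad, which is what fully over should read. Switch_3 read 0.44 rad, which is off.
- **Force:** the highest reading after any press step was about 7 N, against the 25 N limit.
- **Other things:** lids, cover, knob, jars and purple plate looked unmoved in the wrist and side views. I checked this by eye and from the lid and cover outlines, without measuring each one. I took no final picture of the ladle, sauce bottle, bowl or mug; the arm stayed well above them.
- **Robot:** it finished about 180 mm above the panel, touching nothing.
- **Failed check:** the first depth fit for switch_2 gave a wrong slope (−1.49 rad) because gripper pixels were mixed in. With those removed it agreed with the other two.

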